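# Reset the battery monitor that shows a red lamp

### The job

Take the blue-handled probe out of its holder and, with the probe's metal tip, push the recessed white button of the battery monitor with the red lamp fully in, then let it spring back out. Do not press the button of the monitor with the green lamp, and do not touch the white buttons with the fingers. At the end hang the probe upright back in its holder, resting on its collar, and let go of it.

Things in the scene. Friction and masses are not known exactly. Their poses are not given: they have to be found in the camera images.
- probe: Reset probe, about 90 g, 125 mm long, hanging upright in the holder. Origin at the lower end of its metal tip, z up along it. From the origin up: steel shank 8 mm in diameter to 60 mm; black round collar 36 mm in diameter, 60 to 65 mm; round blue grip 22 mm in diameter, 65 to 125 mm. Any grip yaw will do.
- holder: Grey block 64 x 64 mm, 72 mm high, on a 90 x 90 x 4 mm dark foot, fixed. Origin at the centre of its underside. A hole 22 mm in diameter, 68 mm deep, goes down from the centre of its top; the probe's collar rests on the top, its tip then 12 mm above this origin.
- red_button: White button 25 mm across in a well 26 mm wide, 10 mm deep, in the black monitor (84 x 58 mm, top at 122 mm) with the RED lamp (15 mm dome, 9 mm high, 38 mm from the button), on a fixed yellow battery block 151 x 65 mm. Origin: centre of the button's upper face, 112 mm above the table. Goes straight down 6 mm to a stop; springs back; 1.5 N to start, 4 N fully in.
- green_button: The same button in the same kind of monitor, but with the GREEN lamp, on another fixed block; not to be pressed. Origin: centre of its upper face, 112 mm above the table. A third block, up to 104 mm high, has no monitor. The three stand in a row about 120 mm apart, in any order.
Mind the look-alikes: they are no part of the job. Of the things that look like the probe, the middle-sized one is meant.

How it is judged:
On the way:
1. the button of the red-lamp monitor is pressed in by the probe (distance of red_button from where it was at the start of the episode above 0.004 m and contact force between probe and red_button above 0.5 N), for 0.05 s.
At the end, for the whole second after the job is handed in: The red-lamp monitor's button has sprung back (within 2 mm of its start); the probe hangs in the holder, its tip within 12 mm of the holder's axis and 7 to 18 mm above the holder's origin, upright within 10 degrees, at rest and released (distance of red_button from where it was at the start of the episode below 0.002 m and horizontal distance between probe and holder below 0.012 m and z of probe in the frame of holder between 0.007 and 0.018 m and angle between probe's own z axis and vertical below 0.17 rad and linear speed of probe below 0.02 m/s and contact force between the fingers and probe below 0.1 N); the robot touches nothing.
It fails at once if the green-lamp monitor's button is pressed (more than 2.5 mm) (distance of green_button from where it was at the start of the episode above 0.0025 m).
It fails at once if the fingers touch a white button (contact force between the fingers and red_button above 0.3 N or contact force between the fingers and green_button above 0.3 N).
It also fails if it takes over 61 s, if anything falls off the work surface, if the arm or the gripper's body presses on something with over 40 N, if the wrist force passes 120 N, or if a joint passes its speed limit or range.

### The arm

A 7-joint arm with a two-finger parallel gripper is mounted at the origin on the work surface. World frame = base frame: x ahead of the robot, y to its left, z up, the work surface at z = 0. Lengths are in m, angles in rad, forces in N, time in s.
With the tool pointing down it reaches from about 0.425 to 0.875 m from the base axis. Payload 4.7 kg.
Tool frame: the origin (TCP) lies midway between the tips of the shut fingers; the grasp point (between the pads) lies 19 mm behind it; y points along the fingers, z is the direction in which the jaws open and shut, and the axes are right-handed (so a half turn about y gives the same grasp; the last joint's range is limited). The gripper opens to 87 mm and grips with 3 to 60 N. Pads are 19 mm wide; open, the fingers measure 117 mm over their backs; the gripper's body (75 mm by 190 mm) begins 51 mm behind the grasp point.
Start: joints at [-1.314, 0.321, -0.07, 1.45, 0.023, 1.371, -0.057], TCP at [0.156, 0.631, 0.19] pointing down, gripper open.
Joint ranges: [-2.86, 2.86], [-0.3, 2.09], [-1.38, 1.24], [0.06, 2.45], [-1.56, 4.7], [0.09, 2.05], [-2.69, 2.69]. Speed limits (rad/s): [2.57, 2.57, 3.14, 3.14, 3.14, 3.14, 3.14].

### API

Orientations are given as a rotation vector (axis times angle).
In Python, from bench import ctrl gives the robot as it stands.
- The arm moves only by the tool play_rows, never from a script. Its arguments are lists of equal length, an entry for each row: "translation": the shift along the tool's x, y, z in mm, a list of three; "turn": the turn, a rotation vector about the tool's x, y, z in rad, a list of three; "fingers": the opening, from -1 (shut) to 1 (fully open), so that 0 is half open. In form: {"translation": [[dx, dy, dz], ...], "turn": [[wx, wy, wz], ...], "fingers": [fingers, ...]}. A call has exactly 10 rows; each row shifts and turns the commanded pose from where the row before left it, along the tool's axes as they then stand; what a row does not reach is not made up. A row lasts 1/12 s, in which the tool goes at most 41.7 mm and 7.16 degrees, less where a joint would pass 70% of its speed; a pose out of reach is approached as far as the arm can. A call with a gripper value outside its range is refused whole. The fingers move at their own pace and stop on an object; "grip_force" is the grip in N (left out, the last holds). Time passes only in rows, so rows that do not move let the fingers close, or fill a call up. It gives the time, the measured TCP pose, the force and the opening at its end, in the units of the state.
- ctrl.get_state(): the state, without advancing time (a new reading comes with each control period).
- ctrl.get_image(name): name is "side" or "top" or "wrist"; returns the picture (400x640x3 uint8, blue, green, red); there is no depth.
- ctrl.camera_info(name): a dict with "camera_matrix" (3x3 intrinsics, pixels), "R" (3x3) and "t" (3): a world point X has camera coordinates R X + t. Camera axes: x right, y down, z forward; pixel columns grow to the right and rows downward; lengths in m; the calibration is good to about 2 mm. A picture is of the moment at which its call begins: read the wrist's pose just before it. camera_info takes no time and is no camera call; for the wrist camera it gives the pose at the moment of the call.
- ctrl.close_job(): hands the job in, once; it reports no verdict.
The state is a dict: "time": time; "joint_positions": joint angles; "qd": joint speeds; "joint_torque": joint torques, N m; "position": TCP position; "tool_rot": TCP orientation; "ft_force": force on the tool from outside, world axes, zero at the start; "torque": the same for the moment, N m; "grip_width": opening from 0.0 (shut) to 1.0 (fully open).
Only numpy, scipy, OpenCV 4.12 (cv2) and the standard library are available. Lean on these libraries where they do the work, as an engineer would, in place of code of your own. Each camera call takes 0.05 s, during which the arm holds its last target.

## Working session

There is one attempt and no reset: what is moved stays moved. The work goes in short steps, Python scripts to look and compute and a tool call to move; the robot and the scene stay as the last step left them, time stands still between calls to the robot, and variables do not carry over. Pictures are saved under pics/ and viewed, and the job is handed in when it is done.

Besides the shell and the picture viewer there is one more tool, called after "Request:" by a JSON object that holds its "method" and its "body", one argument or row to a line. play_rows: Moves the arm, as the interface text tells. Its arguments: {"type":"object","properties":{"translation":{"type":"array"},"turn":{"type":"array"},"fingers":{"type":"array"},"grip_force":{"type":"number"}},"required":["translation","turn","fingers"]}

```bash
ls; mkdir -p pics
python3 - <<'E'
from bench import ctrl
import cv2
s=ctrl.get_state();print(s)
for n in("side","top","wrist"):
    i=ctrl.camera_info(n);print(n,i)
    cv2.imwrite(f"pics/{n}0.png",ctrl.get_image(n))
E
```

```text
pics
{'time': 0.0, 'joint_positions': array([-1.31392878,  0.32181143, -0.07006661,  1.45167977,  0.02256975,
        1.37077173, -0.05689738]), 'qd': array([ 0.00064371, -0.00108272,  0.00024193, -0.00291676,  0.00044983,
       -0.00104768,  0.00030396]), 'joint_torque': array([-1.00801510e-03, -4.91284096e+01, -4.04420765e-01, -3.12529814e+01,
       -6.38362113e-02,  4.38884867e-02,  1.79892204e-04]), 'position': array([0.15615782, 0.63033495, 0.18846652]), 'tool_rot': array([-1.56426117,  0.19074763, -0.19050382]), 'ft_force': array([ 0.94284368,  0.04885605, -0.03473026]), 'torque': array([ 0.02099641,  0.03752539, -0.02845148]), 'grip_width': 0.999508818751669}
side {'camera_matrix': array([[400.80078868,   0.        , 319.4272556 ],
       [  0.        , 400.80078868, 201.77171456],
       [  0.        ,   0.        ,   1.        ]]), 'R': array([[-0.83375805, -0.55189707, -0.01603539],
       [-0.27565886,  0.44125425, -0.85399466],
       [ 0.47839283, -0.70760463, -0.5200346 ]]), 't': array([0.51575337, 0.18938532, 0.6584686 ])}
top {'camera_matrix': array([[512.09047865,   0.        , 314.63136894],
       [  0.        , 512.09047865, 201.46382203],
       [  0.        ,   0.        ,   1.        ]]), 'R': array([[-0.02095622, -0.99975239, -0.00748291],
       [-0.98944046,  0.02181255, -0.14328916],
       [ 0.1434169 ,  0.00440109, -0.98965258]]), 't': array([0.10234638, 0.54304787, 1.17838515])}
wrist {'camera_matrix': array([[293.96630542,   0.        , 321.62512349],
       [  0.        , 293.96630542, 196.61379283],
       [  0.        ,   0.        ,   1.        ]]), 'R': array([[ 0.24075827,  0.97058275, -0.00214127],
       [ 0.92712322, -0.229324  ,  0.29640014],
       [ 0.28718981, -0.073346  , -0.95506145]]), 't': array([-0.65019561, -0.03642074,  0.39208238])}
```

View pics/side0.png

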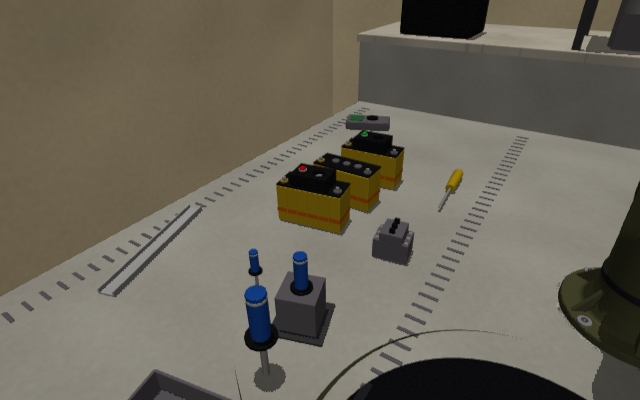

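View pics/top0.png

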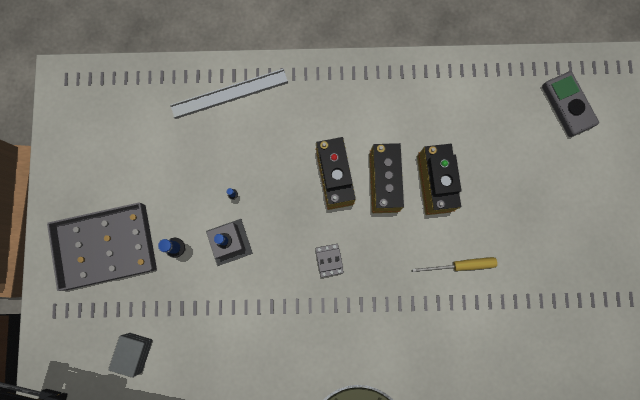

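View pics/wrist0.png

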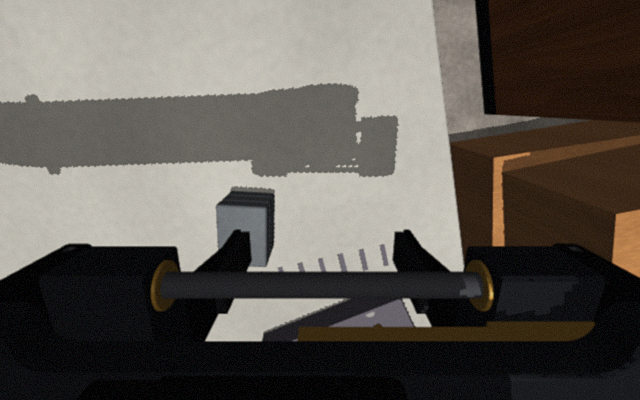

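The side view shows the probe in the holder at (301,270), with a small look-alike at (254,262) and a big one at (259,310). In the top view the held probe is at (223,241) and the other two are at (232,193) and (172,246). The red lamp is at (334,157) and its button at (337,174). The green lamp is at (445,163) and its button at (446,181). The middle-sized probe, in the grey holder, is the one meant. Next I'll measure and enlarge.

```bash
cat > h.py <<'E'
import numpy as np,cv2
from bench import ctrl
C={n:ctrl.camera_info(n) for n in("side","top")}
def ray(n,p,c=None):
    c=c or C[n];R=c["R"];o=-R.T@c["t"]
    d=R.T@np.linalg.solve(c["camera_matrix"],np.array([p[0],p[1],1.]));return o,d/np.linalg.norm(d)
def plane(n,p,z,c=None):
    o,d=ray(n,p,c);return o+d*(z-o[2])/d[2]
def proj(n,X,c=None):
    c=c or C[n];q=c["camera_matrix"]@(c["R"]@np.array(X)+c["t"]);return q[:2]/q[2]
def tri(p,q):
    o1,d1=ray("side",p);o2,d2=ray("top",q)
    A=np.c_[d1,-d2];s=np.linalg.lstsq(A,o2-o1,rcond=None)[0]
    a=o1+d1*s[0];b=o2+d2*s[1];return (a+b)/2,np.linalg.norm(a-b)
def blobs(im,lo,hi,amin=8):
    m=cv2.inRange(cv2.cvtColor(im,cv2.COLOR_BGR2HSV),lo,hi)
    n,l,st,ce=cv2.connectedComponentsWithStats(m)
    return [(st[i].tolist(),ce[i].round(1).tolist()) for i in range(1,n) if st[i][4]>=amin],m
E
python3 - <<'E'
from h import *
T=cv2.imread("pics/top0.png");S=cv2.imread("pics/side0.png")
for n,im in(("top",T),("side",S)):
    print(n,"blue",blobs(im,(100,130,40),(125,255,255))[0])
    print("red",blobs(im,(0,170,90),(6,255,255))[0]);print("green",blobs(im,(45,130,60),(75,255,255))[0])
b,m=blobs(T[130:215,300:480],(0,0,170),(180,60,255));print("white(off 300,130)",b)
a=cv2.resize(T[130:280,150:350],None,fx=4,fy=4,interpolation=cv2.INTER_CUBIC)
cv2.imwrite("pics/ct.png",a[:600,:800])
cv2.imwrite("pics/cs.png",cv2.resize(S[150:350,230:430],None,fx=3,fy=3,interpolation=cv2.INTER_CUBIC))
E
```

```text
top blue [([227, 189, 9, 8, 45], [230.7, 192.4]), ([214, 234, 14, 11, 104], [220.3, 239.1]), ([159, 239, 12, 13, 121], [164.4, 245.3]), ([168, 240, 12, 13, 86], [174.7, 247.0])]
red [([332, 154, 5, 6, 23], [333.9, 156.8])]
green [([442, 161, 6, 5, 25], [444.4, 163.0])]
side blue [([249, 249, 8, 6, 41], [252.6, 251.5]), ([293, 252, 14, 10, 120], [299.5, 256.4]), ([250, 256, 9, 17, 125], [254.0, 264.0]), ([293, 262, 15, 28, 334], [300.4, 276.3]), ([245, 285, 22, 19, 323], [255.2, 294.1]), ([246, 302, 25, 41, 743], [258.9, 322.5])]
red [([300, 166, 6, 4, 21], [302.4, 167.6])]
green [([350, 116, 13, 4, 49], [356.1, 117.5]), ([362, 131, 5, 4, 17], [364.1, 132.7])]
white(off 300,130) [([33, 40, 9, 9, 66], [37.0, 44.1]), ([142, 46, 9, 10, 63], [146.0, 50.4])]
```

View pics/ct.png

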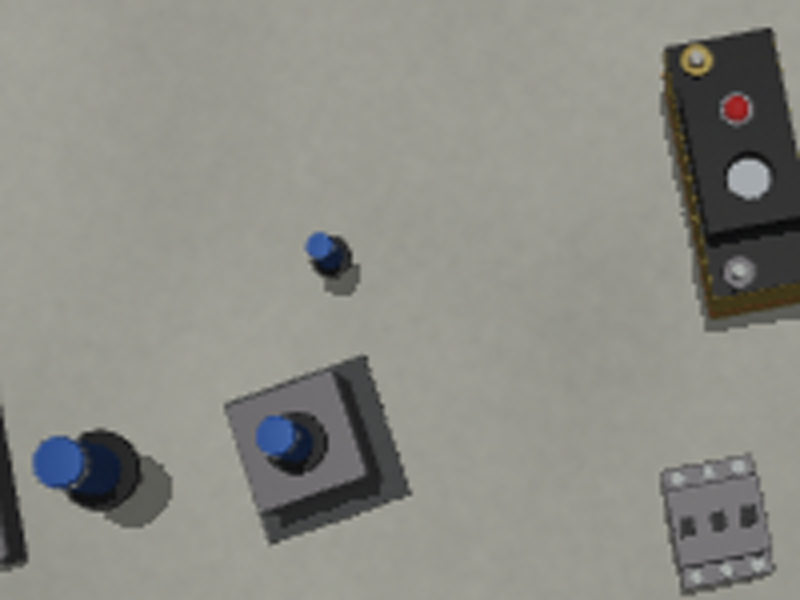

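View pics/cs.png

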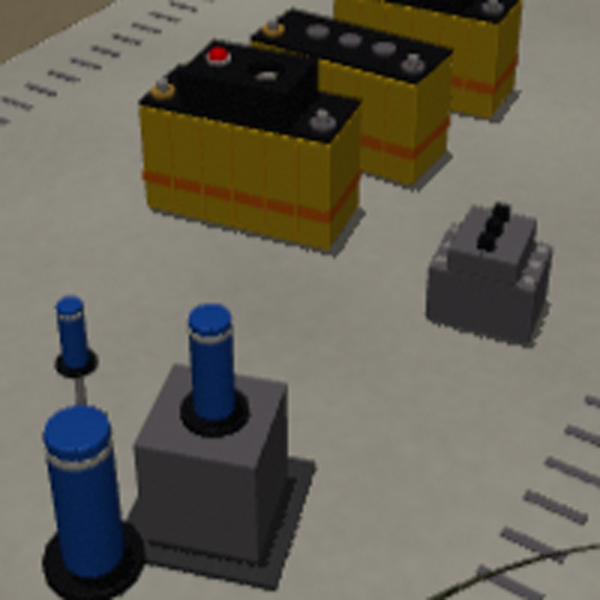

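Run:
```python
from h import *
from scipy.spatial.transform import Rotation as Ro
np.set_printoptions(precision=4,suppress=True)
T=cv2.imread("pics/top0.png");S=cv2.imread("pics/side0.png")
print("probe top@.137 top",plane("top",(219.2,238.8),.137)," side",plane("side",(299.8,256.3),.137)); print("tri",tri((299.8,256.3),(219.2,238.8)))
for nm,p,q in(("big",(255.5,293),(164.7,245.5)),("small",(252.8,251),(229.8,191.3))): print(nm,tri(p,q))
print("redlamp@.128",plane("top",(333.9,156.8),.128),plane("side",(302.4,167.6),.128))
print("redbtn@.112",plane("top",(337,174.1),.112),"green",plane("top",(446,180.4),.112),"glamp",plane("top",(444.4,163),.128))
s=ctrl.get_state();print(Ro.from_rotvec(s["tool_rot"]).as_matrix())
# holder top face: grey in top image
c=T[210:270,195:260];
hs=cv2.cvtColor(c,cv2.COLOR_BGR2HSV);print(c[45,20],c[20,18],hs[20,18])
```

```text
probe top@.137 top [0.4539 0.2986 0.137 ]  side [0.4518 0.3004 0.137 ]
tri (array([0.4536, 0.2987, 0.1352]), np.float64(0.0008390679646817601))
big (array([0.44  , 0.4096, 0.1592]), np.float64(0.0011006261802576273))
small (array([0.5655, 0.284 , 0.0879]), np.float64(0.000992946067281871))
redlamp@.128 [0.632  0.0452 0.128 ] [0.6298 0.0456 0.128 ]
redbtn@.112 [0.5958 0.0387 0.112 ] green [ 0.5759 -0.2054  0.112 ] glamp [ 0.6123 -0.2     0.128 ]
[[ 0.9707 -0.0002  0.2404]
 [-0.2404 -0.0015  0.9707]
 [ 0.0001 -1.     -0.0015]]
[111 110 111] [111 109 111] [150   5 111]
```

Request:
{"method": "play_rows", "body": {
  "translation": [
    [0,-6,0],
    [0,-6,0],
    [0,-6,0],
    [0,-6,0],
    [0,-6,0],
    [0,-6,0],
    [0,-6,0],
    [0,-6,0],
    [0,-6,0],
    [0,-6,0]
  ],
  "turn": [
    [0,0.12,0],
    [0,0.12,0],
    [0,0.12,0],
    [0,0.12,0],
    [0,0.12,0],
    [0,0.12,0],
    [0,0.12,0],
    [0,0.12,0],
    [0,0.12,0],
    [0,0.12,0]
  ],
  "fingers": [1,1,1,1,1,1,1,1,1,1]
}}

```text
time: 0.98
position: [0.1562, 0.6307, 0.2494]
tool_rot: [-1.265, 1.118, -1.119]
ft_force: [-0.7, 0.7, -0.5]
grip_width: 1.002
```

Request:
{"method": "play_rows", "body": {
  "translation": [
    [0,0,0],
    [0,0,0],
    [28,0,25],
    [28,0,25],
    [28,0,25],
    [28,0,25],
    [28,0,25],
    [28,0,25],
    [28,0,25],
    [0,0,0]
  ],
  "turn": [
    [0,0.064,0],
    [0,0.064,0],
    [0,0,0],
    [0,0,0],
    [0,0,0],
    [0,0,0],
    [0,0,0],
    [0,0,0],
    [0,0,0],
    [0,0,0]
  ],
  "fingers": [1,1,1,1,1,1,1,1,1,1]
}}

```text
time: 1.82
position: [0.3388, 0.4274, 0.2501]
tool_rot: [-1.202, 1.215, -1.222]
ft_force: [0.6, -1.1, 0.3]
grip_width: 0.998
```

Request:
{"method": "play_rows", "body": {
  "translation": [
    [16,0,14.3],
    [16,0,14.3],
    [16,0,14.3],
    [16,0,14.3],
    [16,0,14.3],
    [16,0,14.3],
    [16,0,14.3],
    [16,0,14.3],
    [0,0,0],
    [0,0,0]
  ],
  "turn": [
    [0,0,0],
    [0,0,0],
    [0,0,0],
    [0,0,0],
    [0,0,0],
    [0,0,0],
    [0,0,0],
    [0,0,0],
    [0,0,0],
    [0,0,0]
  ],
  "fingers": [1,1,1,1,1,1,1,1,1,1]
}}

```text
time: 2.65
position: [0.4463, 0.306, 0.2494]
tool_rot: [-1.208, 1.212, -1.211]
ft_force: [0.6, 1.4, -0.5]
grip_width: 0.998
```

Run:
```python
from h import *
from scipy.spatial.transform import Rotation as Ro
np.set_printoptions(precision=4,suppress=True)
s=ctrl.get_state();c=ctrl.camera_info("wrist");im=ctrl.get_image("wrist");cv2.imwrite("pics/wrist1.png",im)
print(s["position"],s["joint_positions"]);print(Ro.from_rotvec(s["tool_rot"]).as_matrix())
print(blobs(im,(100,130,40),(125,255,255))[0]); print(proj("",(.4535,.299,.137),c),proj("",(.4535,.299,.077),c))
```

```text
[0.4463 0.306  0.2494] [-1.0244  0.0604  0.3945  1.6432 -0.0234  1.4429 -0.6306]
[[-0.003  -0.0002  1.    ]
 [-1.     -0.0001 -0.003 ]
 [ 0.0001 -1.     -0.0002]]
[([300, 65, 30, 31, 755], [314.7, 79.8]), ([319, 170, 20, 30, 409], [328.5, 185.4]), ([403, 178, 13, 10, 61], [408.9, 181.9]), ([410, 185, 12, 11, 103], [415.9, 190.0])]
[327.6382 191.526 ] [326.7291 178.4522]
```

View pics/wrist1.png

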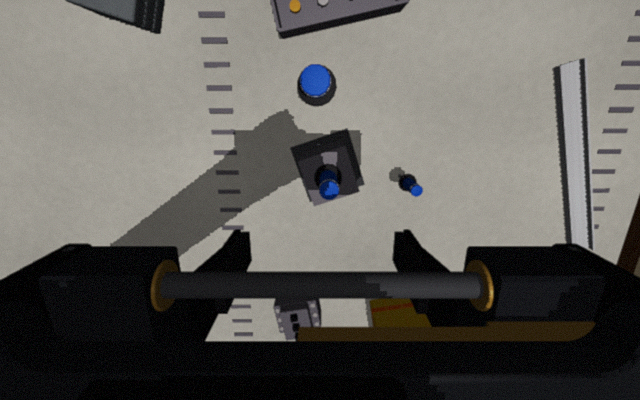

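Request:
{"method": "play_rows", "body": {
  "translation": [
    [3.5,0,3.6],
    [3.5,0,3.6],
    [0,12,0],
    [0,12,0],
    [0,12,0],
    [0,12,0],
    [0,12,0],
    [0,0,0],
    [0,0,0],
    [0,0,0]
  ],
  "turn": [
    [0,0,0],
    [0,0,0],
    [0,0,0],
    [0,0,0],
    [0,0,0],
    [0,0,0],
    [0,0,0],
    [0,0,0],
    [0,0,0],
    [0,0,0]
  ],
  "fingers": [1,1,1,1,1,1,1,1,1,1]
}}

```text
time: 3.53
position: [0.4531, 0.3001, 0.1898]
tool_rot: [-1.209, 1.209, -1.209]
ft_force: [0.8, -0.2, 0.7]
grip_width: 0.998
```

Run:
```python
from h import *
np.set_printoptions(precision=4,suppress=True)
s=ctrl.get_state();c=ctrl.camera_info("wrist");im=ctrl.get_image("wrist");cv2.imwrite("pics/wrist2.png",cv2.resize(im[100:300,200:440],None,fx=3,fy=3))
print(s["position"])
print(blobs(im,(100,130,40),(125,255,255))[0]); print(proj("",(.4535,.299,.137),c),proj("",(.4535,.299,.077),c))
```

```text
[0.4531 0.3001 0.1898]
[([286, 44, 38, 41, 1237], [303.9, 63.8]), ([308, 78, 15, 12, 36], [315.6, 84.6]), ([313, 177, 20, 15, 203], [322.4, 183.6]), ([411, 185, 16, 13, 119], [417.4, 190.7]), ([311, 191, 24, 22, 419], [322.4, 201.6]), ([420, 194, 15, 14, 145], [427.2, 200.7])]
[321.2297 204.0095] [321.2675 186.3127]
```

View pics/wrist2.png

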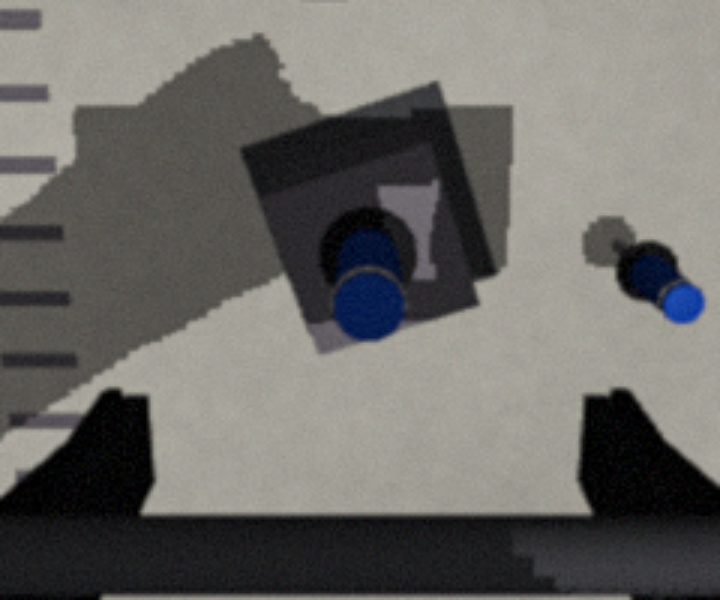

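The enlarged wrist crop confirms the middle-sized probe standing in the grey holder, with its cap at about (323,201). That agrees with the prediction to about 2 mm, so I'm descending and gripping.

Request:
{"method": "play_rows", "body": {
  "translation": [
    [0,12,0],
    [0,12,0],
    [0,12,0],
    [0,12,0],
    [0,12,0],
    [0,12,0],
    [0,12,0],
    [0,9,0],
    [0,2,0],
    [0,0,0]
  ],
  "turn": [
    [0,0,0],
    [0,0,0],
    [0,0,0],
    [0,0,0],
    [0,0,0],
    [0,0,0],
    [0,0,0],
    [0,0,0],
    [0,0,0],
    [0,0,0]
  ],
  "fingers": [1,1,1,1,1,1,1,1,1,1]
}}

```text
time: 4.42
position: [0.4525, 0.2996, 0.0936]
tool_rot: [-1.211, 1.21, -1.21]
ft_force: [0.3, 0.2, 0.1]
grip_width: 0.998
```

Request:
{"method": "play_rows", "body": {
  "translation": [
    [0,0,0],
    [0,0,0],
    [0,0,0],
    [0,0,0],
    [0,0,0],
    [0,0,0],
    [0,0,0],
    [0,0,0],
    [0,0,0],
    [0,0,0]
  ],
  "turn": [
    [0,0,0],
    [0,0,0],
    [0,0,0],
    [0,0,0],
    [0,0,0],
    [0,0,0],
    [0,0,0],
    [0,0,0],
    [0,0,0],
    [0,0,0]
  ],
  "fingers": [0,0,-0.3,-0.5,-0.7,-1,-1,-1,-1,-1],
  "grip_force": 25
}}

```text
time: 5.25
position: [0.4529, 0.3, 0.0946]
tool_rot: [-1.209, 1.209, -1.209]
ft_force: [-0.4, -0.4, -1.0]
grip_width: 0.325
```

Request:
{"method": "play_rows", "body": {
  "translation": [
    [0,0,0],
    [0,0,0],
    [0,0,0],
    [0,0,0],
    [0,0,0],
    [0,0,0],
    [0,0,0],
    [0,0,0],
    [0,0,0],
    [0,0,0]
  ],
  "turn": [
    [0,0,0],
    [0,0,0],
    [0,0,0],
    [0,0,0],
    [0,0,0],
    [0,0,0],
    [0,0,0],
    [0,0,0],
    [0,0,0],
    [0,0,0]
  ],
  "fingers": [-1,-1,-1,-1,-1,-1,-1,-1,-1,-1]
}}

```text
time: 6.08
position: [0.4529, 0.3, 0.0946]
tool_rot: [-1.209, 1.209, -1.209]
ft_force: [0.9, 0.0, -0.7]
grip_width: 0.243
```

Run:
```python
from h import *
im=ctrl.get_image("side");cv2.imwrite("pics/side2.png",cv2.resize(im[180:350,220:400],None,fx=3.5,fy=3.5))
print(ctrl.get_state())
```

```text
{'time': 6.1333, 'joint_positions': array([-0.9976688 ,  0.16655003,  0.40042803,  1.85104862, -0.07125262,
        1.13776022, -0.57232258]), 'qd': array([-0.00032334,  0.00029721, -0.0001143 ,  0.00069799,  0.00026555,
        0.0010119 ,  0.00021427]), 'joint_torque': array([-1.40178991e-01, -3.54903746e+01,  1.98157758e+00, -2.87946743e+01,
       -1.54949483e-01,  1.44140725e-01, -2.97957831e-04]), 'position': array([0.45295016, 0.29996205, 0.0945874 ]), 'tool_rot': array([-1.20901745,  1.20916828, -1.2092231 ]), 'ft_force': array([ 0.35700127, -0.122348  , -0.37756753]), 'torque': array([-0.11145036, -0.07110265,  0.02642144]), 'grip_width': 0.2398190675836145}
```

View pics/side2.png

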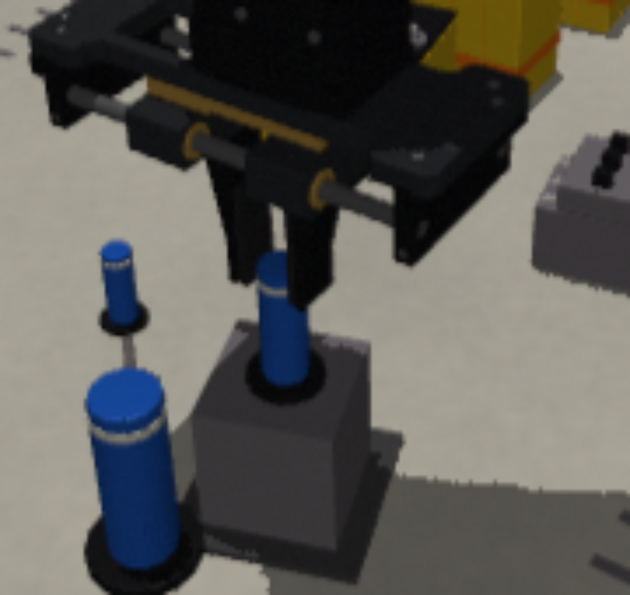

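Request:
{"method": "play_rows", "body": {
  "translation": [
    [0,-8,0],
    [0,-14,0],
    [0,-16,0],
    [0,-18,0],
    [0,-20,0],
    [0,-20,0],
    [0,-20,0],
    [0,-20,0],
    [0,-18,0],
    [0,0,0]
  ],
  "turn": [
    [0,0,0],
    [0,0,0],
    [0,0,0],
    [0,0,0],
    [0,0,0],
    [0,0,0],
    [0,0,0],
    [0,0,0],
    [0,0,0],
    [0,0,0]
  ],
  "fingers": [-1,-1,-1,-1,-1,-1,-1,-1,-1,-1]
}}

```text
time: 6.97
position: [0.4545, 0.3011, 0.2531]
tool_rot: [-1.202, 1.208, -1.208]
ft_force: [0.8, -0.0, -0.9]
grip_width: 0.24
```

Request:
{"method": "play_rows", "body": {
  "translation": [
    [12,0,7],
    [26,0,14],
    [32,0,17],
    [34,0,19],
    [34,0,19],
    [34,0,19],
    [34,0,19],
    [30,0,16],
    [20,0,11],
    [4,0,2]
  ],
  "turn": [
    [0,0,0],
    [0,0,0],
    [0,0,0],
    [0,0,0],
    [0,0,0],
    [0,0,0],
    [0,0,0],
    [0,0,0],
    [0,0,0],
    [0,0,0]
  ],
  "fingers": [-1,-1,-1,-1,-1,-1,-1,-1,-1,-1]
}}

```text
time: 7.8
position: [0.5968, 0.0334, 0.2479]
tool_rot: [-1.208, 1.214, -1.218]
ft_force: [-0.6, 0.3, -0.7]
grip_width: 0.237
```

Request:
{"method": "play_rows", "body": {
  "translation": [
    [0,0,0],
    [0,0,0],
    [0,0,0],
    [0,0,0],
    [0,0,0],
    [0,0,0],
    [0,0,0],
    [0,0,0],
    [0,0,0],
    [0,0,0]
  ],
  "turn": [
    [0,0,0],
    [0,0,0],
    [0,0,0],
    [0,0,0],
    [0,0,0],
    [0,0,0],
    [0,0,0],
    [0,0,0],
    [0,0,0],
    [0,0,0]
  ],
  "fingers": [-1,-1,-1,-1,-1,-1,-1,-1,-1,-1]
}}

```text
time: 8.63
position: [0.5959, 0.04, 0.2486]
tool_rot: [-1.209, 1.209, -1.209]
ft_force: [0.9, 0.0, -0.8]
grip_width: 0.244
```

Run:
```python
from h import *
np.set_printoptions(precision=4,suppress=True)
s=ctrl.get_state();print(s["position"],s["tool_rot"])
p=s["position"];tip=p-[0,0,.0826]
im=ctrl.get_image("side");print("side tip pred",proj("side",tip),"collar",proj("side",tip+[0,0,.06]),"button pred",proj("side",(.5958,.0387,.112)))
cv2.imwrite("pics/side3.png",cv2.resize(im[80:240,240:420],None,fx=3.5,fy=3.5,interpolation=cv2.INTER_CUBIC))
c=ctrl.camera_info("wrist");im=ctrl.get_image("wrist");cv2.imwrite("pics/wrist3.png",im)
print("wrist tip",proj("",tip,c),"btn",proj("",(.5958,.0387,.112),c))
cv2.imwrite("pics/top3.png",cv2.resize(ctrl.get_image("top")[80:280,240:480],None,fx=3,fy=3))
```

```text
[0.5959 0.04   0.2486] [-1.2091  1.2092 -1.2091]
side tip pred [316.6187 153.9126] collar [316.0254 126.2962] button pred [317.4865 176.8121]
wrist tip [320.8631 193.1784] btn [320.8883 181.0001]
```

View pics/side3.png

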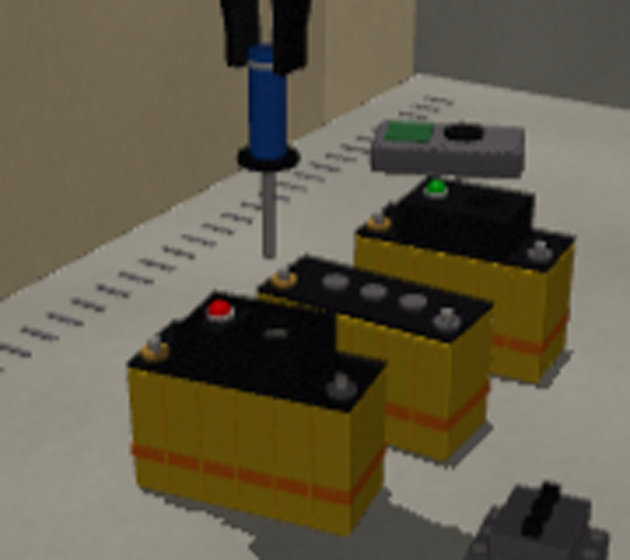

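View pics/wrist3.png

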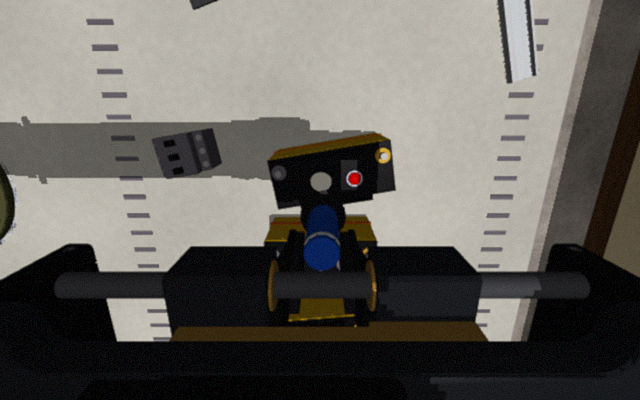

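Side view: the tip is at (316.9,153.7), predicted (316.6,153.9). Wrist view: the red-lamp button is at (320.5,181.5), predicted (320.9,181.0). The tip and button line up, so I'm going down to the button.

Request:
{"method": "play_rows", "body": {
  "translation": [
    [1.3,6,0],
    [0,8,0],
    [0,10,0],
    [0,10,0],
    [0,9,0],
    [0,4,0],
    [0,0,0],
    [0,0,0],
    [0,0,0],
    [0,0,0]
  ],
  "turn": [
    [0,0,0],
    [0,0,0],
    [0,0,0],
    [0,0,0],
    [0,0,0],
    [0,0,0],
    [0,0,0],
    [0,0,0],
    [0,0,0],
    [0,0,0]
  ],
  "fingers": [-1,-1,-1,-1,-1,-1,-1,-1,-1,-1]
}}

```text
time: 9.62
position: [0.5964, 0.0387, 0.2022]
tool_rot: [-1.208, 1.208, -1.21]
ft_force: [-0.4, -1.4, -1.0]
grip_width: 0.245
```

Run:
```python
from h import *
np.set_printoptions(precision=4,suppress=True)
s=ctrl.get_state();print(s["position"],s["ft_force"])
tip=s["position"]-[0,0,.0826]
im=ctrl.get_image("side");print(proj("side",tip))
cv2.imwrite("pics/side4.png",cv2.resize(im[110:230,260:380],None,fx=5,fy=5,interpolation=cv2.INTER_CUBIC))
```

```text
[0.5964 0.0387 0.2022] [-0.3869 -1.4356 -1.0215]
[317.2091 173.5708]
```

View pics/side4.png

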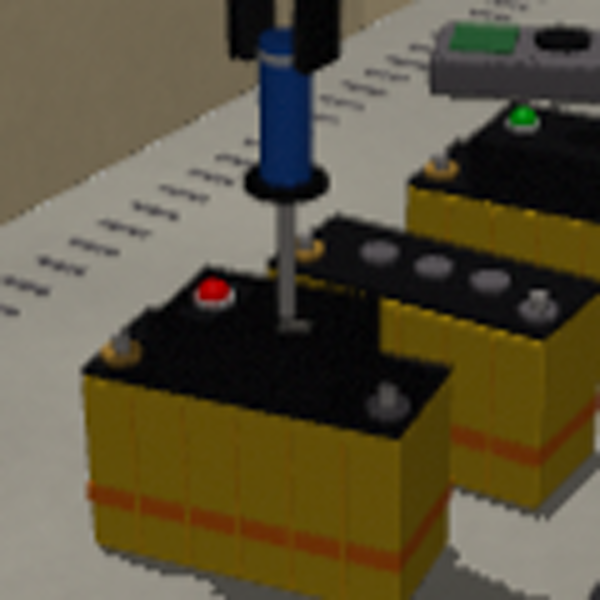

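The tip is inside the well of the red-lamp monitor, at about (317,175). Pressing slowly.

Request:
{"method": "play_rows", "body": {
  "translation": [
    [0,2,0],
    [0,2,0],
    [0,2,0],
    [0,2,0],
    [0,2,0],
    [0,2,0],
    [0,1,0],
    [0,0.5,0],
    [0,0,0],
    [0,0,0]
  ],
  "turn": [
    [0,0,0],
    [0,0,0],
    [0,0,0],
    [0,0,0],
    [0,0,0],
    [0,0,0],
    [0,0,0],
    [0,0,0],
    [0,0,0],
    [0,0,0]
  ],
  "fingers": [-1,-1,-1,-1,-1,-1,-1,-1,-1,-1]
}}

```text
time: 10.5
position: [0.5961, 0.0387, 0.1884]
tool_rot: [-1.209, 1.209, -1.209]
ft_force: [0.1, -0.3, 3.7]
grip_width: 0.241
```

Request:
{"method": "play_rows", "body": {
  "translation": [
    [0,0.5,0],
    [0,0.5,0],
    [0,0.5,0],
    [0,0,0],
    [0,0,0],
    [0,0,0],
    [0,0,0],
    [0,0,0],
    [0,0,0],
    [0,0,0]
  ],
  "turn": [
    [0,0,0],
    [0,0,0],
    [0,0,0],
    [0,0,0],
    [0,0,0],
    [0,0,0],
    [0,0,0],
    [0,0,0],
    [0,0,0],
    [0,0,0]
  ],
  "fingers": [-1,-1,-1,-1,-1,-1,-1,-1,-1,-1]
}}

```text
time: 11.33
position: [0.5967, 0.0387, 0.1881]
tool_rot: [-1.207, 1.208, -1.21]
ft_force: [-1.8, -0.9, 7.4]
grip_width: 0.24
```

Run:
```python
from h import *
for k in range(3):
    im=ctrl.get_image("side");s=ctrl.get_state();print(s["position"],s["ft_force"])
cv2.imwrite("pics/side5.png",cv2.resize(im[110:230,260:380],None,fx=5,fy=5,interpolation=cv2.INTER_CUBIC))
```

```text
[0.59672198 0.03871821 0.18809152] [-1.07018153 -0.78602108  7.5283748 ]
[0.5967132  0.03865908 0.18807501] [-0.16270128 -0.47317192  8.08019927]
[0.59672695 0.03869307 0.18806475] [-1.10570851 -0.55853061  8.04784347]
```

View pics/side5.png

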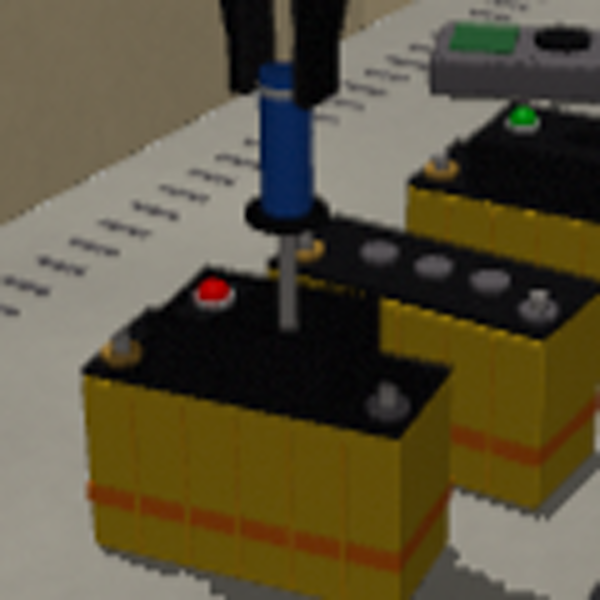

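The force rose to about 8 N with no further travel, and the white is no longer visible, so the button is at its stop. Retracting straight up.

Request:
{"method": "play_rows", "body": {
  "translation": [
    [0,-2,0],
    [0,-3,0],
    [0,-4,0],
    [0,-6,0],
    [0,-8,0],
    [0,-10,0],
    [0,-12,0],
    [0,-12,0],
    [0,-5,0],
    [0,0,0]
  ],
  "turn": [
    [0,0,0],
    [0,0,0],
    [0,0,0],
    [0,0,0],
    [0,0,0],
    [0,0,0],
    [0,0,0],
    [0,0,0],
    [0,0,0],
    [0,0,0]
  ],
  "fingers": [-1,-1,-1,-1,-1,-1,-1,-1,-1,-1]
}}

```text
time: 12.32
position: [0.597, 0.0386, 0.2508]
tool_rot: [-1.206, 1.207, -1.21]
ft_force: [-0.2, 0.2, -0.4]
grip_width: 0.238
```

Run:
```python
from h import *
np.set_printoptions(precision=4,suppress=True)
s=ctrl.get_state();print(s["position"],s["ft_force"])
tip=s["position"]-[0,0,.0826]
im=ctrl.get_image("side");print(proj("side",tip))
a=cv2.resize(im[110:230,260:380],None,fx=5,fy=5,interpolation=cv2.INTER_CUBIC)
cv2.imwrite("pics/side6.png",a)
cv2.imwrite("pics/wrist6.png",ctrl.get_image("wrist"))
```

```text
[0.597  0.0386 0.2508] [-0.1624  0.1961 -0.369 ]
[316.5171 152.5809]
```

View pics/side6.png

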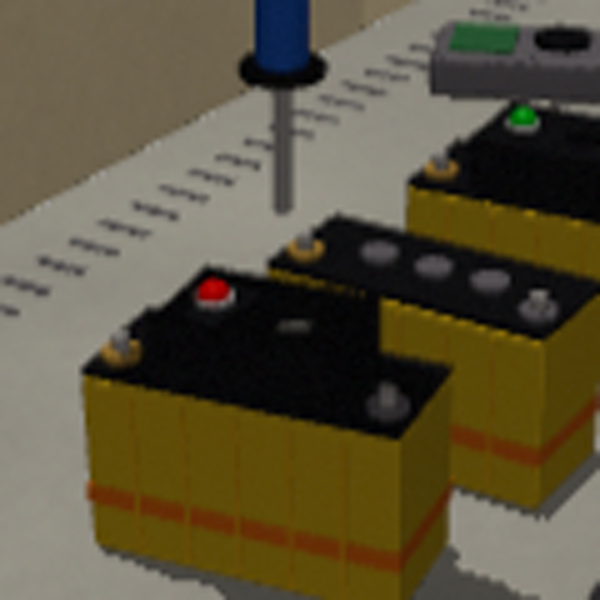

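The white of the button shows again in the well at about (319,175), so it has sprung back. The tip is at (316.6,152.4), predicted (316.5,152.6), so the probe has not slipped in the grip. Returning to the holder.

Request:
{"method": "play_rows", "body": {
  "translation": [
    [-12,0,-7],
    [-26,0,-14],
    [-32,0,-18],
    [-34,0,-19],
    [-34,0,-19],
    [-34,0,-19],
    [-34,0,-19],
    [-30,0,-16],
    [-20,0,-11],
    [-5,0,-2]
  ],
  "turn": [
    [0,0,0],
    [0,0,0],
    [0,0,0],
    [0,0,0],
    [0,0,0],
    [0,0,0],
    [0,0,0],
    [0,0,0],
    [0,0,0],
    [0,0,0]
  ],
  "fingers": [-1,-1,-1,-1,-1,-1,-1,-1,-1,-1]
}}

```text
time: 13.25
position: [0.4478, 0.3048, 0.2474]
tool_rot: [-1.215, 1.205, -1.201]
ft_force: [-0.1, 0.9, -0.9]
grip_width: 0.238
```

Request:
{"method": "play_rows", "body": {
  "translation": [
    [0,0,0],
    [0,0,0],
    [0,0,0],
    [0,0,0],
    [0,0,0],
    [0,0,0],
    [0,0,0],
    [0,0,0],
    [0,0,0],
    [0,0,0]
  ],
  "turn": [
    [0,0,0],
    [0,0,0],
    [0,0,0],
    [0,0,0],
    [0,0,0],
    [0,0,0],
    [0,0,0],
    [0,0,0],
    [0,0,0],
    [0,0,0]
  ],
  "fingers": [-1,-1,-1,-1,-1,-1,-1,-1,-1,-1]
}}

```text
time: 14.08
position: [0.4519, 0.2996, 0.2486]
tool_rot: [-1.209, 1.209, -1.209]
ft_force: [-0.4, 0.6, -0.8]
grip_width: 0.241
```

Run:
```python
from h import *
np.set_printoptions(precision=4,suppress=True)
s=ctrl.get_state();print(s["position"],s["ft_force"],s["tool_rot"])
tip=s["position"]-[0,0,.0826]
im=ctrl.get_image("side");print(proj("side",tip),"hole",proj("side",(.4535,.2995,.072)))
cv2.imwrite("pics/side7.png",cv2.resize(im[180:350,230:400],None,fx=3.5,fy=3.5,interpolation=cv2.INTER_CUBIC))
c=ctrl.camera_info("wrist");w=ctrl.get_image("wrist");print("wrist hole",proj("",(.4535,.2995,.072),c))
cv2.imwrite("pics/wrist7.png",cv2.resize(w[100:300,220:420],None,fx=3,fy=3))
```

```text
[0.4519 0.2996 0.2486] [-0.3895  0.5988 -0.8049] [-1.2092  1.2092 -1.2092]
[299.2334 240.2325] hole [300.987  288.2265]
wrist hole [322.2847 172.5971]
```

View pics/side7.png

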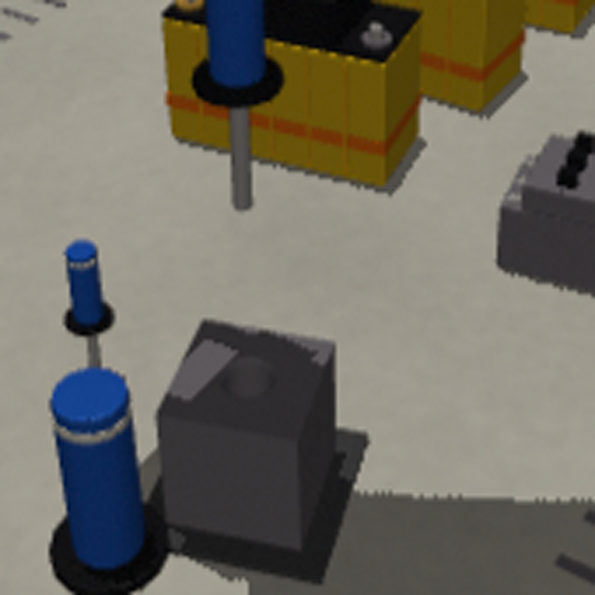

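View pics/wrist7.png

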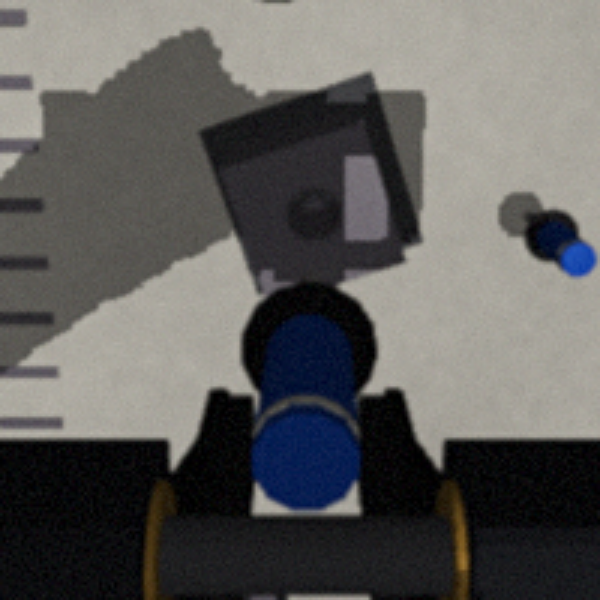

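The hole is at (300.9,288) in the side view and (325,171) in the wrist view, within 2.5 mm of where it should be, and the slack is ±7 mm. I'm shifting +2.5 mm in x and lowering.

Request:
{"method": "play_rows", "body": {
  "translation": [
    [0,4,2.5],
    [0,10,0],
    [0,12,0],
    [0,12,0],
    [0,12,0],
    [0,12,0],
    [0,12,0],
    [0,10,0],
    [0,6,0],
    [0,0,0]
  ],
  "turn": [
    [0,0,0],
    [0,0,0],
    [0,0,0],
    [0,0,0],
    [0,0,0],
    [0,0,0],
    [0,0,0],
    [0,0,0],
    [0,0,0],
    [0,0,0]
  ],
  "fingers": [-1,-1,-1,-1,-1,-1,-1,-1,-1,-1]
}}

```text
time: 15.02
position: [0.4536, 0.299, 0.1568]
tool_rot: [-1.212, 1.21, -1.21]
ft_force: [-0.3, -0.2, -1.5]
grip_width: 0.237
```

Run:
```python
from h import *
s=ctrl.get_state();print(s["position"],s["ft_force"])
im=ctrl.get_image("side")
cv2.imwrite("pics/side8.png",cv2.resize(im[180:350,230:400],None,fx=3.5,fy=3.5,interpolation=cv2.INTER_CUBIC))
```

```text
[0.45357355 0.29902132 0.15675626] [-0.32877988 -0.225426   -1.46686356]
```

View pics/side8.png

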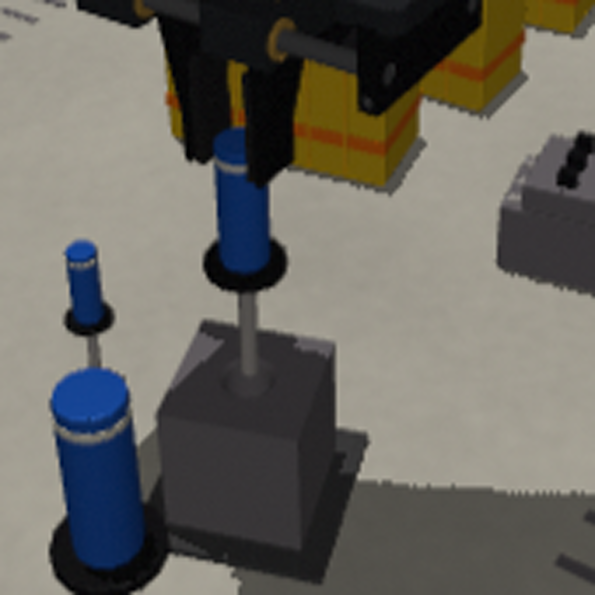

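The tip is centred on the hole and about to enter it. Lowering on.

Request:
{"method": "play_rows", "body": {
  "translation": [
    [0,6,0],
    [0,8,0],
    [0,10,0],
    [0,10,0],
    [0,10,0],
    [0,8,0],
    [0,6,0],
    [0,3,0],
    [0,1,0],
    [0,0,0]
  ],
  "turn": [
    [0,0,0],
    [0,0,0],
    [0,0,0],
    [0,0,0],
    [0,0,0],
    [0,0,0],
    [0,0,0],
    [0,0,0],
    [0,0,0],
    [0,0,0]
  ],
  "fingers": [-1,-1,-1,-1,-1,-1,-1,-1,-1,-1]
}}

```text
time: 15.9
position: [0.4545, 0.2997, 0.0965]
tool_rot: [-1.209, 1.209, -1.209]
ft_force: [-0.1, 1.1, -1.4]
grip_width: 0.239
```

Request:
{"method": "play_rows", "body": {
  "translation": [
    [0,0,0],
    [0,0,0],
    [0,0,0],
    [0,0,0],
    [0,0,0],
    [0,0,0],
    [0,0,0],
    [0,0,0],
    [0,0,0],
    [0,0,0]
  ],
  "turn": [
    [0,0,0],
    [0,0,0],
    [0,0,0],
    [0,0,0],
    [0,0,0],
    [0,0,0],
    [0,0,0],
    [0,0,0],
    [0,0,0],
    [0,0,0]
  ],
  "fingers": [-1,-1,-1,-1,-1,-1,-1,-1,-1,-1]
}}

```text
time: 16.73
position: [0.4544, 0.2997, 0.0966]
tool_rot: [-1.209, 1.209, -1.209]
ft_force: [0.5, 1.1, -1.0]
grip_width: 0.243
```

Still 2 mm above its seat (0.0966 against 0.0946), so I'm lowering that much and then releasing.

Request:
{"method": "play_rows", "body": {
  "translation": [
    [0,1,0],
    [0,1,0],
    [0,0,0],
    [0,0,0],
    [0,0,0],
    [0,0,0],
    [0,0,0],
    [0,0,0],
    [0,0,0],
    [0,0,0]
  ],
  "turn": [
    [0,0,0],
    [0,0,0],
    [0,0,0],
    [0,0,0],
    [0,0,0],
    [0,0,0],
    [0,0,0],
    [0,0,0],
    [0,0,0],
    [0,0,0]
  ],
  "fingers": [-1,-1,-1,-1,-1,-1,-1,-1,-1,-1]
}}

```text
time: 17.57
position: [0.4544, 0.2997, 0.0946]
tool_rot: [-1.209, 1.209, -1.209]
ft_force: [-0.3, 0.1, -0.5]
grip_width: 0.239
```

Request:
{"method": "play_rows", "body": {
  "translation": [
    [0,0,0],
    [0,0,0],
    [0,0,0],
    [0,0,0],
    [0,0,0],
    [0,0,0],
    [0,0,0],
    [0,0,0],
    [0,0,0],
    [0,0,0]
  ],
  "turn": [
    [0,0,0],
    [0,0,0],
    [0,0,0],
    [0,0,0],
    [0,0,0],
    [0,0,0],
    [0,0,0],
    [0,0,0],
    [0,0,0],
    [0,0,0]
  ],
  "fingers": [-0.4,-0.3,-0.2,0,0.2,0.4,0.6,0.8,1,1]
}}

```text
time: 18.4
position: [0.4544, 0.2997, 0.0946]
tool_rot: [-1.209, 1.209, -1.209]
ft_force: [-0.7, -0.3, 0.2]
grip_width: 0.84
```

Request:
{"method": "play_rows", "body": {
  "translation": [
    [0,0,0],
    [0,0,0],
    [0,0,0],
    [0,0,0],
    [0,0,0],
    [0,0,0],
    [0,0,0],
    [0,0,0],
    [0,0,0],
    [0,0,0]
  ],
  "turn": [
    [0,0,0],
    [0,0,0],
    [0,0,0],
    [0,0,0],
    [0,0,0],
    [0,0,0],
    [0,0,0],
    [0,0,0],
    [0,0,0],
    [0,0,0]
  ],
  "fingers": [1,1,1,1,1,1,1,1,1,1]
}}

```text
time: 19.23
position: [0.4544, 0.2997, 0.0946]
tool_rot: [-1.209, 1.209, -1.209]
ft_force: [0.0, -0.4, 0.1]
grip_width: 1.003
```

Request:
{"method": "play_rows", "body": {
  "translation": [
    [0,-6,0],
    [0,-10,0],
    [0,-12,0],
    [0,-15,0],
    [0,-18,0],
    [0,-20,0],
    [0,-20,0],
    [0,-20,0],
    [0,-10,0],
    [0,0,0]
  ],
  "turn": [
    [0,0,0],
    [0,0,0],
    [0,0,0],
    [0,0,0],
    [0,0,0],
    [0,0,0],
    [0,0,0],
    [0,0,0],
    [0,0,0],
    [0,0,0]
  ],
  "fingers": [1,1,1,1,1,1,1,1,1,1]
}}

```text
time: 20.07
position: [0.456, 0.3007, 0.2293]
tool_rot: [-1.203, 1.208, -1.208]
ft_force: [0.3, -0.6, 0.2]
grip_width: 1.002
```

Run:
```python
from h import *
s=ctrl.get_state();print(s["position"],s["ft_force"],s["grip_width"])
im=ctrl.get_image("side")
print(blobs(im[230:300,285:320],(100,130,30),(125,255,255))[0])
cv2.imwrite("pics/side9.png",cv2.resize(im[150:350,230:430],None,fx=3,fy=3,interpolation=cv2.INTER_CUBIC))
w=ctrl.get_image("wrist")
cv2.imwrite("pics/wrist9.png",cv2.resize(w[100:300,200:440],None,fx=3,fy=3))
```

```text
[0.45602198 0.30067528 0.22930006] [ 0.25829271 -0.59801992  0.18342693] 1.001855310688356
[([7, 21, 14, 11, 116], [13.8, 26.2]), ([8, 32, 15, 28, 351], [14.9, 46.1])]
```

View pics/side9.png

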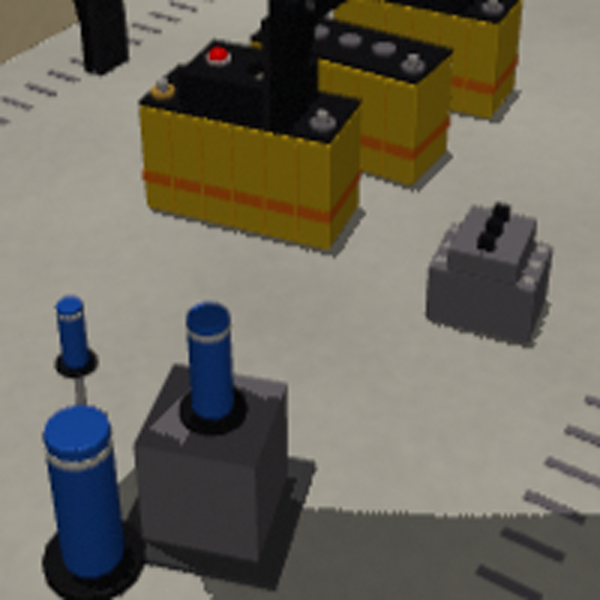

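View pics/wrist9.png

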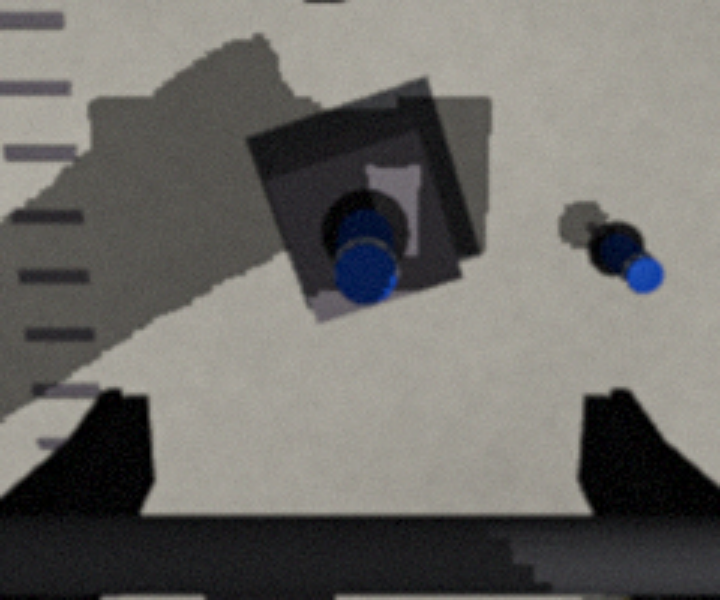

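Side view: the probe is upright with its collar on the holder, cap at (298.8,256.2) against (299.5,256.4) at the start. The gripper is open and clear above it. One last look at the buttons, then I'll hand in.

Run:
```python
from h import *
im=ctrl.get_image("top");print(blobs(im[130:215,300:480],(0,0,170),(180,60,255))[0]);print(ctrl.get_state()["qd"].round(3))
cv2.imwrite("pics/top9.png",im)
```

```text
[([0, 0, 180, 85, 7113], [92.0, 34.4]), ([80, 16, 3, 3, 8], [80.9, 16.9]), ([32, 40, 10, 9, 74], [36.6, 44.1]), ([141, 46, 10, 10, 73], [145.5, 50.4])]
[ 0.     0.012 -0.001  0.016  0.001 -0.001  0.001]
```

View pics/top9.png

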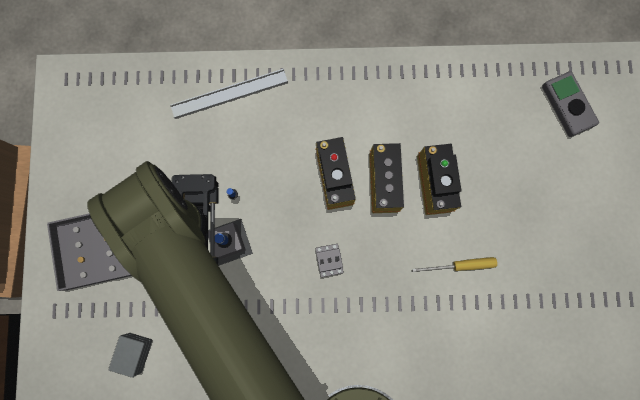

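Both buttons look as they did at the start: red at (336.6,174.1), green at (445.5,180.4). The probe is in the holder.

```bash
python3 -c "
from bench import ctrl
print(ctrl.close_job())"
```

```text
the job is handed in; nothing more can be done
None
```

I took the middle-sized blue probe out of the grey holder and pushed the red-lamp monitor's button to its stop with the metal tip. I then let it spring back, hung the probe back in the holder and handed the job in at about 20 s. The hand-in gives no verdict.

- **Button press:** the force rose to about 8 N with no further travel. The tip was then about 6.5 mm below the button's rest height, against a 6 mm stroke.
- **Buttons at the end:** in the top view both white buttons were within about half a pixel of where they started. Pictures taken before and after the press show the red-lamp one sprung back. The arm never went near the green-lamp monitor.
- **Probe at the end:** it stands upright with its collar on the holder, its cap within 1 px of the starting picture. The gripper is open and well clear of it.
- **Disagreement:** the wrist camera put the probe and the hole about 2–2.5 mm from where the fixed cameras did. That is close to the calibration error and inside the hole's ±7 mm of slack. I aimed between the two, and the probe went in freely.

No check failed.

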